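# Punch the last screw spot of a stool leg plate

### The arm

A 6-joint arm with a two-finger parallel gripper is mounted at the origin on the work surface. World frame = base frame: x ahead of the robot, y to its left, z up, the work surface at z = 0. Lengths are in m, angles in rad, forces in N, time in s.
With the tool pointing down it reaches from about 0.35 to 0.725 m from the base axis. Payload 6 kg.
Tool frame: the origin (TCP) lies between the finger pads, 19 mm behind the fingertips; this is the grasp point; z points along the fingers, y is the line along which they close (so a half turn about z gives the same grasp; the last joint's range is limited). The gripper opens to 85 mm and grips with 20 to 120 N. Pads are 22 mm wide; open, the fingers measure 114 mm over their backs; the gripper's body (76 mm by 85 mm) begins 54 mm behind the grasp point. The pads swing forward as they close: fully open they stand 13 mm farther back than shut.
Start: joints at [-0.813, 0.04, 0.085, 0, -1.615, -0.334], TCP at [0.247, -0.547, 0.25] pointing down, gripper open.
Joint ranges: [-2.56, 2.56], [-1.29, 2.01], [-1.08, 1.49], [-3.29, 1.98], [-2.81, -0.18], [-2.99, 2.99]. Speed limits (rad/s): [2.57, 2.57, 3.01, 3.14, 3.14, 3.14].

### API

Orientations are given as a rotation vector (axis times angle).
In Python, from bench import ctrl, viewer gives the robot as it stands.
- The arm moves only by the shell command python3 -m handwheel 'ROWS' [FORCE]. ROWS is JSON, a list of rows, each a list of 3 entries, a list of its own where there are three numbers: the shift along the tool's x, y, z in units of 0.2 m (1.0 is 0.2 m), then the turn about the tool's z in units of 90 degrees (1.0 is 90 degrees), then the closure, from 0 (fully open) to 1 (shut). A call has 1 to 5 rows; each row is the pose to reach, as a shift and turn from the pose commanded when the call began, along the tool's axes at that moment; what a row does not reach only later rows make up. A row lasts 1/8 s, in which the tool goes at most 62.5 mm and 10.7 degrees, less where a joint would pass 70% of its speed; a pose out of reach is approached as far as the arm can. A call with a number of a shift or a turn outside -1 to 1 is refused whole. A call with a gripper value outside its range is refused whole. The fingers move at their own pace and stop on an object; FORCE is the grip in N (left out, the last holds). Time passes only in rows, so rows that repeat a pose let the fingers close. It gives the time, the measured TCP pose, the force, the opening and the grip force at its end, in the units of the state.
- ctrl.read_state(): the state, without advancing time (a new reading comes with each control period).
- viewer.camera(name): name is "scene" or "top" or "wrist"; returns the picture (420x560x3 uint8, blue, green, red); there is no depth.
- viewer.camera_model(name): a dict with "intrinsics" (3x3 intrinsics, pixels), "R" (3x3) and "t" (3): a world point X has camera coordinates R X + t. Camera axes: x right, y down, z forward; pixel columns grow to the right and rows downward; lengths in m; the calibration is good to about 2 mm. The wrist camera is an equidistant fisheye: a pixel r from the principal point sees the ray r / f radians off the axis. A picture is of the moment at which its call begins: read the wrist's pose just before it. camera_model takes no time and is no camera call; for the wrist camera it gives the pose at the moment of the call.
- ctrl.finish_job(): hands the job in; it is judged then, once.
The state is a dict: "time": time; "qpos": joint angles; "qvel": joint speeds; "tau": joint torques, N m; "position": TCP position; "ee_rot": TCP orientation; "ft_force": force on the tool from outside, world axes, zero at the start; "moment": the same for the moment, N m; "width": finger opening in m; "gripper_force": force on a finger pad.
Only numpy, scipy, OpenCV 4.12 (cv2) and the standard library are available. Lean on these libraries where they do the work, as an engineer would, in place of code of your own. Each camera call takes 0.05 s, during which the arm holds its last target. There are 200 camera calls.

### The job

Take the spring-loaded centre punch from its wooden block, stand it upright with its pin down in the one screw hole of the leg plate that has no screw, and press straight down, gently, until its hidden spring snaps; stop there, without driving it on against its dead stop. Then hang the punch back in its block by its collar. Do not snap it anywhere else, do not press hard on the steel plate, and leave the jar, the carton and the hammer alone.

Things in the scene. Friction and masses are not known exactly. Their poses are not given: they have to be found in the camera images.
- punch: Automatic centre punch, bare steel, about 0.2 kg, at the start hanging upright, nose down, by its collar in the block's hole. Origin: centre of the nose end (lower end) of its barrel; z up along the punch. Barrel 15.6 mm across, 60 mm long; then a collar 26 mm across at 60 to 66 mm; grip and rounded cap above it to 117 mm. Below the origin stand a brass collet and the pin.
- grip (a point): Middle of the punch's knurled grip, on its axis, 88 mm above the punch's origin. The grip is 15 mm across and runs from 66 to 110 mm above the origin.
- nose (a point): Where the pin comes out: same point as the punch's origin. Below it stand a 10 mm brass collet and a 5 mm pin, blunt point 2.4 mm across. How far the point stands below here is NOT known: 14 to 32 mm, as the last user set it; it stays so. The collet ends 15 mm above the point.
- striker (a joint): The punch's hidden inner striker (m): 0 cocked, jumps to 0.003 at the snap, returns to 0 when lifted off. Pushing the pin in takes 2 N to start, then 2 N per mm; at about 13 N, some 5.5 mm in, it snaps and the push drops at once to about 7 N with the hand still. Pressing on, it rises again; 3.2 mm past the snap is the dead stop (13 to 14 N), where force shoots up.
- spot: The spot to be punched: centre of the one empty screw hole of the plate, at the level of the wooden rail's top face, seen as dark wood at the bottom of the hole. The hole is 8 mm across, goes through the 5 mm plate down to the wood, and has a 1.5 mm chamfer at its mouth. Which of the four holes it is varies.
- plate: Steel leg plate, square 56 x 56 mm, 5 mm thick, fixed flat on the near rail of the frame. Origin: centre of its underside, on the wood. Four 8 mm holes at 19 mm either way along its x and y axes; three hold dark screws whose heads stand 3 mm above the plate, one is empty. A dark round boss, 16 mm across and 4 mm high, in the middle.
- frame: Upturned stool frame of pine, fixed, 340 x 440 mm, rails 60 mm wide and 40 mm high with a grey lining between. Origin: centre of its underside, on the table; x points away from the near rail, whose centre line lies at x = -140 mm, y runs along that rail.
- block: Wooden tool block, fixed, 70 x 70 mm, 95 mm high, with one upright 20 mm hole right through it in its middle. Origin: centre of its underside, on the table. With the punch home in it, the collar lies on the block's top and the punch's origin is 35 mm above the block's origin.
- tin: Bystander: screw jar of glass, 64 mm across, 75 mm high, black lid, upright. Origin: centre of its underside.
- carton: Bystander: blue cardboard carton 90 x 60 x 50 mm. Origin: centre of its underside.
- tackhammer: Bystander: hammer with a 260 mm wooden handle, lying on the table. Origin: underside of the hammer, handle towards its -x.
Mind the look-alikes: they are no part of the job. Of the things that look like the block, the largest one is meant.

How it is judged:
By the outcome, as a careful person would: the job done as asked, in the order asked, and still so for the second after the job is handed in, with the robot touching nothing.
It also fails if it takes over 64 s, if anything falls off the work surface, if the arm or the gripper's body presses on something with over 40 N, if the wrist force passes 120 N, or if a joint passes its speed limit or range.

## Working session

There is one attempt and no reset: what is moved stays moved. The work goes in short steps, Python scripts to look and compute and a shell command to move; the robot and the scene stay as the last step left them, time stands still between calls to the robot, and variables do not carry over. Pictures are saved under pics/ and viewed, at most 10 in all, crops included, and the job is handed in when it is done.

```bash
mkdir -p pics; ls
python3 - <<'E'
from bench import ctrl, viewer
import cv2,numpy as np
s=ctrl.read_state();print({k:np.round(v,3).tolist() for k,v in s.items()})
a=viewer.camera('scene');b=viewer.camera('top')
cv2.imwrite('pics/scene.png',a);cv2.imwrite('pics/top.png',b)
for n in('scene','top','wrist'):
  m=viewer.camera_model(n);print(n,np.round(m['intrinsics'],1).tolist(),np.round(m['R'],4).tolist(),np.round(m['t'],4).tolist())
E
```

```text
pics
{'time': 0.0, 'qpos': [-0.813, 0.041, 0.084, -0.0, -1.615, -0.334], 'qvel': [0.001, 0.0, -0.001, 0.0, 0.0, 0.0], 'tau': [-0.001, -36.82, 34.741, 6.932, -0.005, 0.0], 'position': [0.247, -0.547, 0.249], 'ee_rot': [0.661, -3.071, -0.003], 'ft_force': [-0.257, -0.279, 0.166], 'moment': [0.013, -0.006, 0.015], 'gripper_force': 0.0, 'width': 0.086}
scene [[516.3, 0.0, 279.6], [0.0, 516.3, 215.7], [0.0, 0.0, 1.0]] [[-0.2718, 0.9624, 0.0018], [0.6727, 0.1913, -0.7147], [-0.6882, -0.193, -0.6994]] [0.2622, -0.2512, 1.4465]
top [[411.0, 0.0, 272.7], [0.0, 411.0, 204.8], [0.0, 0.0, 1.0]] [[0.011, -0.9999, 0.0083], [-0.9813, -0.0124, -0.1922], [0.1923, -0.006, -0.9813]] [-0.1104, 0.5406, 0.827]
wrist [[325.2, 0.0, 285.7], [0.0, 325.2, 214.4], [0.0, 0.0, 1.0]] [[-0.4121, 0.9112, 0.0017], [0.8618, 0.3891, 0.3255], [0.2959, 0.1356, -0.9455]] [0.5999, -0.0417, 0.3823]
```

View pics/scene.png

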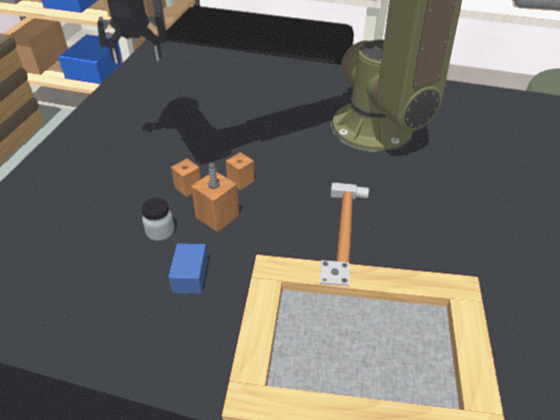

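View pics/top.png

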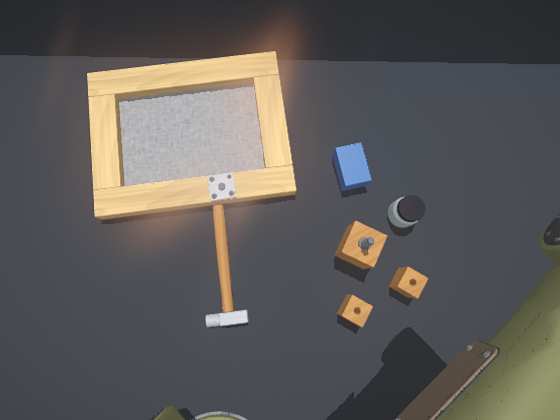

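The top view shows the block with the punch at about (365,243), and the plate on the near rail at about (222,186). I'll enlarge both areas in both cameras.

```bash
cat > h.py <<'E'
import cv2,numpy as np
from bench import ctrl,viewer
from scipy.spatial.transform import Rotation as Ro
def px2z(n,uv,z,m=None):
    m=m or viewer.camera_model(n);K,R,t=(np.array(m[k]) for k in('intrinsics','R','t'))
    d=np.linalg.inv(K)@np.array([*uv,1.])
    if n=='wrist':
        r=np.hypot(d[0],d[1]);d=np.array([d[0]/r*np.sin(r),d[1]/r*np.sin(r),np.cos(r)])
    c=-R.T@t;w=R.T@d
    return c+w*(z-c[2])/w[2]
def proj(n,X,m=None):
    m=m or viewer.camera_model(n);K,R,t=(np.array(m[k]) for k in('intrinsics','R','t'))
    p=R@np.asarray(X)+t
    if n=='wrist':
        r=np.hypot(p[0],p[1]);th=np.arctan2(r,p[2]);q=np.array([p[0]/r*th,p[1]/r*th,1])
    else:q=p/p[2]
    return (K@q)[:2]
E
python3 - <<'E'
import cv2,numpy as np
a=cv2.imread('pics/scene.png');b=cv2.imread('pics/top.png')
def c(i,x,y,w,h,s):return cv2.resize(i[y:y+h,x:x+w],None,fx=s,fy=s,interpolation=cv2.INTER_CUBIC)
out=np.vstack([np.hstack([c(b,330,210,66,50,6),c(b,197,165,50,50,6)]),np.hstack([c(a,182,155,66,50,6),c(a,310,250,50,50,6)])])
print(out.shape);cv2.imwrite('pics/crops.png',out)
E
```

```text
(600, 696, 3)
```

View pics/crops.png

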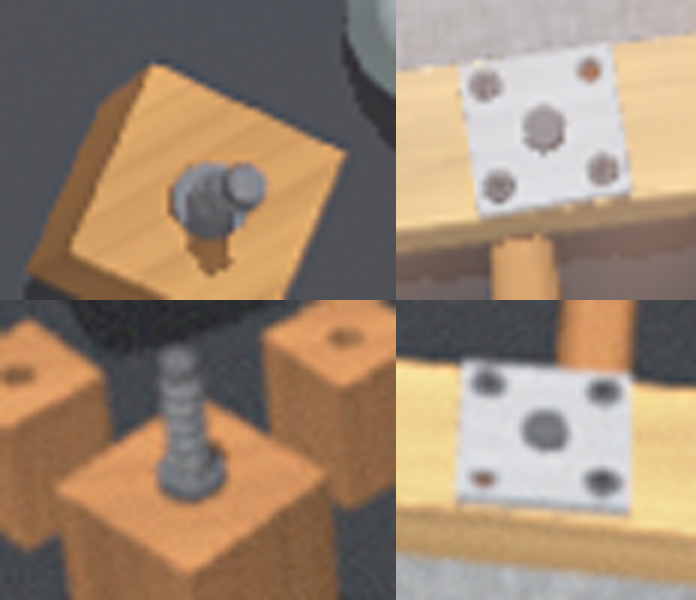

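The crops show the empty hole with brown wood visible. In the top view it is the plate's upper right hole, at about (229,176). The cap is at about (370,241).

Run:
```python
from h import *
f=lambda x,y,ox,oy:((x+.5)/6-.5+ox,(y+.5)/6-.5+oy)
T=lambda x,y:f(x,y,330,210); P=lambda x,y:f(x-396,y,197,165)
S=lambda x,y:f(x,y-300,182,155); Q=lambda x,y:f(x-396,y-300,310,250)
def p(l,n,uv,z):
    X=px2z(n,uv,z);print(l,n,np.round(X*1000,1));return X[:2]
p('cap','top',T(245,186),.152);p('collar','top',T(205,201),.099)
p('cap','scene',S(179,356),.150);p('collar','scene',S(192,474),.098)
c=[p('bl','top',T(*k),.095) for k in((154,64),(345,153),(71,249))];print('block ctr',(c[1]+c[2])/2)
c=[p('bl','scene',S(*k),.095) for k in((57,490),(325,474),(190,572))];print('block ctr',(c[0]+c[1])/2)
for n,G,cs,h,b in(('top',P,((460,66),(611,45),(633,188),(483,214)),(590,70),(543,129)),('scene',Q,((462,362),(632,374),(628,512),(456,498)),(483,479),(545,430))):
    c=np.array([p('pl',n,G(*k),.045) for k in cs]);print('ctr',c.mean(0),'sides',np.linalg.norm(np.roll(c,-1,0)-c,axis=1));e=c[1]-c[0]+c[2]-c[3];print('ang',np.degrees(np.arctan2(e[1],e[0])))
    p('hole',n,G(*h),.042);p('boss',n,G(*b),.049)
```

```text
cap top [ 456.6 -286.5  152. ]
collar top [ 457.2 -286.1   99. ]
cap scene [ 454.2 -293.5  150. ]
collar scene [ 457.  -292.4   98. ]
bl top [ 503.7 -271.2   95. ]
bl top [ 474.3 -334.5   95. ]
bl top [ 441.2 -241.8   95. ]
block ctr [ 0.45774244 -0.28818241]
bl scene [ 475.4 -337.6   95. ]
bl scene [ 440.6 -247.5   95. ]
bl scene [ 503.2 -275.7   95. ]
block ctr [ 0.45800414 -0.29252714]
pl top [606.6  39.9  45. ]
pl top [615.3 -14.9  45. ]
pl top [561.9 -24.4  45. ]
pl top [551.6  29.3  45. ]
ctr [0.58384637 0.00745114] sides [0.05544989 0.05419951 0.05471299 0.05598119]
ang -80.10067737267674
hole top [606.5  -7.2  42. ]
boss top [582.4   8.3  49. ]
pl scene [561.  -28.8  45. ]
pl scene [550.6  26.8  45. ]
pl scene [608.1  35.9  45. ]
pl scene [617.6 -18.2  45. ]
ctr [0.58432114 0.00391826] sides [0.05652203 0.05816507 0.05492599 0.05759052]
ang 100.24527236756678
hole scene [605.2 -11.8  42. ]
boss scene [585.5   4.   49. ]
```

```bash
python3 -m handwheel '[[[-1,0.5,0],0,0],[[-1,0.5,0],0,0],[[-1,0.5,0],0,0],[[-1,0.5,0],0,0],[[-1,0.5,0],0,0]]' 40; python3 -m handwheel '[[[-0.49,0.24,0],0,0],[[-0.49,0.24,0],0,0],[[-0.49,0.24,0],0,0],[[-0.49,0.24,0],0,0]]'
python3 - <<'E'
from h import *
m=viewer.camera_model('wrist');a=viewer.camera('wrist');cv2.imwrite('pics/w1.png',a);np.save('w1.npy',m,allow_pickle=True)
s=ctrl.read_state();print(s['position'],s['ee_rot']);print(Ro.from_rotvec(s['ee_rot']).as_matrix().round(4))
for z in(.152,.101,.095):print(proj('wrist',[.457,-.289,z],m))
E
```

```text
time: 0.72
position: [0.3893, -0.3716, 0.2496]
ee_rot: [0.666, -3.07, -0.001]
ft_force: [-0.7, -0.2, -0.2]
width: 0.0852
gripper_force: 0.0
time: 1.23
position: [0.4571, -0.29, 0.2498]
ee_rot: [0.66, -3.071, -0.0]
ft_force: [0.3, -0.3, -0.9]
width: 0.0855
gripper_force: 0.0
[ 0.45693648 -0.29025861  0.24985239] [ 6.59043131e-01 -3.07115930e+00 -1.15344969e-04]
[[-9.120e-01 -4.103e-01 -5.000e-04]
 [-4.103e-01  9.120e-01 -0.000e+00]
 [ 5.000e-04  2.000e-04 -1.000e+00]]
[287.77080207 224.97223554]
[287.40431964 204.38180338]
[287.3689299  202.40798922]
```

View pics/w1.png

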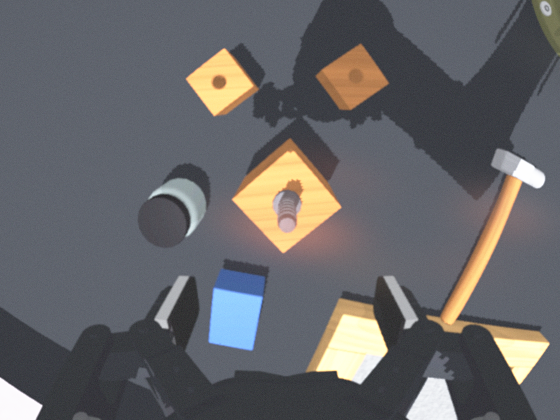

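The cap appears at (287,225), where the projection puts it, so the punch is at (0.457, -0.289). Going down to grasp it.

```bash
python3 -m handwheel '[[[0,0.005,0.3],0,0],[[0,0.005,0.5],0,0],[[0,0.005,0.6],0,0],[[0,0.005,0.625],0,0],[[0,0.005,0.625],0,0.3]]' 80; python3 -m handwheel '[[[0,0,0],0,0.6],[[0,0,0],0,0.8],[[0,0,0],0,1],[[0,0,0],0,1],[[0,0,0],0,1]]';python3 -m handwheel '[[[0,0,0],0,1],[[0,0,0],0,1],[[0,0,0],0,1],[[0,0,0],0,1],[[0,0,0],0,1]]'
```

```text
time: 1.9
position: [0.4576, -0.2892, 0.1265]
ee_rot: [-0.66, 3.07, -0.002]
ft_force: [-0.3, -0.6, 0.1]
width: 0.0697
gripper_force: 0.0
time: 2.52
position: [0.4574, -0.2887, 0.1257]
ee_rot: [-0.661, 3.07, -0.001]
ft_force: [0.9, -0.1, 3.7]
width: 0.0132
gripper_force: 77.8
time: 3.15
position: [0.4574, -0.2887, 0.1257]
ee_rot: [-0.661, 3.07, -0.001]
ft_force: [0.8, -0.1, 5.5]
width: 0.0133
gripper_force: 77.9
```

```bash
python3 -m handwheel '[[[0,0,-0.1],0,1],[[0,0,-0.3],0,1],[[0,0,-0.5],0,1],[[0,0,-0.65],0,1],[[0,0,-0.65],0,1]]'
python3 - <<'E'
from h import *
s=ctrl.read_state();print(s['position'],s['width'],s['ft_force']);p=s['position']
o=[p[0],p[1],p[2]-.0907]
im=[]
m=viewer.camera_model('wrist')
for n in('scene','top','wrist'):
    a=viewer.camera(n);u=proj(n,o,m if n=='wrist' else None);print(n,u,proj(n,np.array(o)-[0,0,.023],m if n=='wrist' else None));x,y=np.round(u).astype(int);print(x-30,y-35)
    cv2.imwrite(f'pics/l_{n}.png',a);im.append(cv2.resize(a[y-35:y+45,x-30:x+30],None,fx=4.4,fy=4.4,interpolation=cv2.INTER_CUBIC))
cv2.imwrite('pics/lift.png',np.hstack(im))
E
```

```text
time: 3.78
position: [0.4577, -0.2889, 0.2581]
ee_rot: [-0.66, 3.068, -0.003]
ft_force: [-0.5, -0.3, -1.8]
width: 0.0132
gripper_force: 78.3
[ 0.45767652 -0.28887808  0.25811397] 0.01320503872216568 [-0.51130492 -0.30744247 -1.81728197]
scene [212.12269273 158.70098294] [213.10251047 167.35901223]
182 124
top [373.71127424 239.10406644] [370.66800536 240.44815188]
344 204
wrist [286.93490033 227.67291846] [286.91433801 216.82828738]
257 193
```

View pics/lift.png

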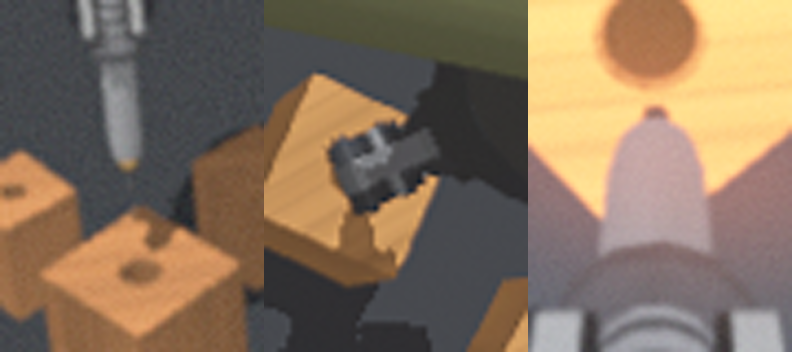

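The punch came out cleanly and hangs nearly upright. The pin looks about 19 mm long. Next I carry it to a hover over the empty hole.

```bash
python3 -m handwheel '[[[-0.2,0.15,0],0,1],[[-0.4,0.31,0],0,1],[[-0.6,0.47,0],0,1],[[-0.8,0.62,0],0,1],[[-0.9,0.7,0],0,1]]'; python3 -m handwheel '[[[-0.2,0.15,0],0,1],[[-0.3,0.23,0],0,1],[[-0.35,0.27,0.15],0,1],[[-0.35,0.27,0.3],0,1],[[-0.35,0.27,0.3],0,1]]'; python3 -m handwheel '[[[0,0,0.05],0,1],[[0,0,0.05],0,1],[[0,0,0.05],0,1]]';python3 - <<'E'
from h import *
s=ctrl.read_state();print(s['position'],s['width'],s['ft_force']);p=s['position']
m=viewer.camera_model('wrist');a=viewer.camera('wrist');cv2.imwrite('pics/h_w.png',a)
print('hole pred',proj('wrist',[.606,-.009,.042],m),'axis nose/tip19/tip@plate',[proj('wrist',[p[0],p[1],p[2]-d],m).round(1).tolist() for d in(.0907,.1097,p[2]-.045)])
b=viewer.camera('scene');u=proj('scene',[.606,-.009,.06]).round().astype(int);print(u)
A=cv2.resize(a[150:250,240:340],None,fx=5,fy=5,interpolation=cv2.INTER_CUBIC)
x,y=u;B=cv2.resize(b[y-60:y+40,x-30:x+30],None,fx=5,fy=5,interpolation=cv2.INTER_CUBIC)
cv2.imwrite('pics/hover.png',np.hstack([A,B]))
E
```

```text
time: 4.55
position: [0.5638, -0.0846, 0.2527]
ee_rot: [0.663, -3.067, -0.002]
ft_force: [-0.0, 0.4, -2.4]
width: 0.0131
gripper_force: 78.4
time: 5.18
position: [0.6035, -0.0091, 0.1911]
ee_rot: [0.659, -3.064, -0.001]
ft_force: [-0.7, -0.0, -2.1]
width: 0.0131
gripper_force: 78.4
time: 5.55
position: [0.6055, -0.0091, 0.186]
ee_rot: [-0.66, 3.07, -0.0]
ft_force: [0.2, 0.3, -0.9]
width: 0.0132
gripper_force: 78.4
[ 0.60549247 -0.00909503  0.18599486] 0.013204293067460229 [ 0.21285902  0.26989851 -0.91309809]
hole pred [286.28156914 205.93814639] axis nose/tip19/tip@plate [[286.6, 227.9], [286.5, 218.8], [286.4, 206.4]]
[326 274]
```

View pics/hover.png

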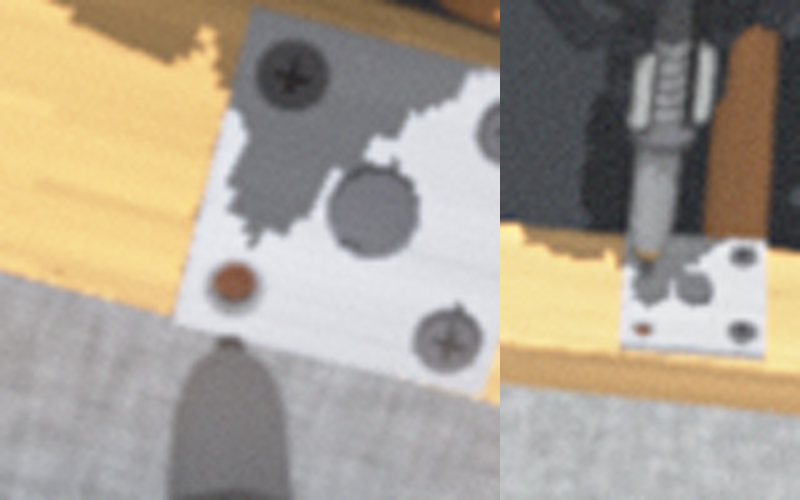

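The wrist view puts the empty hole at (286.5,206.2), within 0.3 mm of the punch's axis. The pin tip is at about (286,217.5), which agrees with about 19 mm of pin. I'll lower to just above the plate and look again.

```bash
python3 -m handwheel '[[[0,0,0.06],0,1],[[0,0,0.11],0,1],[[0,0,0.125],0,1],[[0,0,0.125],0,1],[[0,0,0.125],0,1]]';python3 - <<'E'
from h import *
s=ctrl.read_state();print(s['position'],s['ft_force']);p=s['position']
m=viewer.camera_model('wrist');a=viewer.camera('wrist')
for n in('wrist','scene'):print(n,[proj(n,[p[0],p[1],p[2]-d],m if n=='wrist' else None).round(1).tolist() for d in(.028,.0907,.1057,.1097,.1227)])
b=viewer.camera('scene')
A=cv2.resize(a[180:240,260:310],None,fx=8,fy=8,interpolation=cv2.INTER_CUBIC)
B=cv2.resize(b[225:285,305:355],None,fx=8,fy=8,interpolation=cv2.INTER_CUBIC)
cv2.imwrite('pics/near.png',np.hstack([A,B]))
E
```

```text
time: 6.28
position: [0.6054, -0.0089, 0.1604]
ee_rot: [-0.661, 3.071, -0.0]
ft_force: [-0.1, 0.2, -2.8]
width: 0.0131
gripper_force: 78.4
[ 0.60540337 -0.0089166   0.16039792] [-0.05426332  0.20925948 -2.77980699]
wrist [[286.8, 270.7], [286.6, 228.0], [286.5, 220.7], [286.5, 218.9], [286.5, 213.4]]
scene [[328.7, 248.6], [326.5, 270.7], [326.0, 275.7], [325.8, 277.0], [325.4, 281.2]]
```

View pics/near.png

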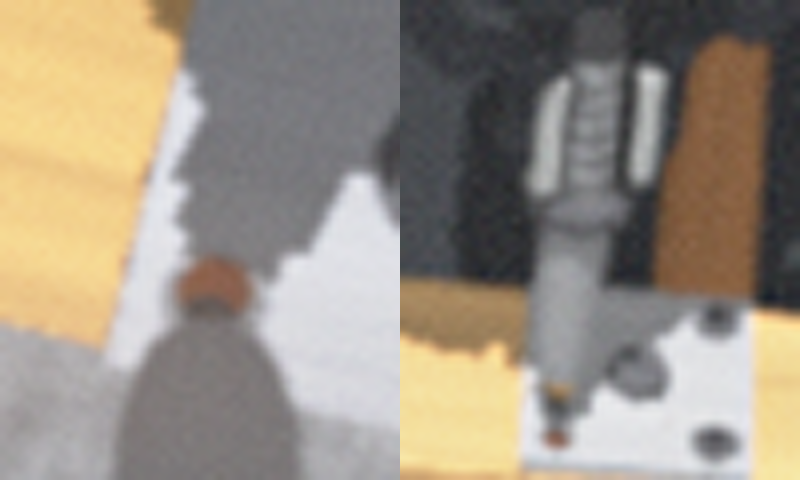

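The tip is lining up over the hole in the wrist view, perhaps 0.5 mm to the left. I'll correct that and lower a few millimetres, watching the force.

```bash
python3 -m handwheel '[[[0,0.003,0.005],0,1],[[0,0.003,0.01],0,1],[[0,0.003,0.015],0,1],[[0,0.003,0.02],0,1],[[0,0.003,0.02],0,1]]';python3 -m handwheel '[[[0,0,0.005],0,1],[[0,0,0.005],0,1],[[0,0,0.005],0,1]]';python3 - <<'E'
from h import *
s=ctrl.read_state();print(s['position'],s['ft_force']);p=s['position']
m=viewer.camera_model('wrist');a=viewer.camera('wrist')
print([proj('wrist',[p[0],p[1],p[2]-d],m).round(1).tolist() for d in(.028,.0907,.1057,.1097,.1227)],proj('wrist',[.606,-.009,.045],m))
b=viewer.camera('scene')
A=cv2.resize(a[180:240,260:310],None,fx=8,fy=8,interpolation=cv2.INTER_CUBIC)
B=cv2.resize(b[245:295,305:355],None,fx=8,fy=9.6,interpolation=cv2.INTER_CUBIC)
cv2.imwrite('pics/near2.png',np.hstack([A,B]))
E
```

```text
time: 7.0
position: [0.6049, -0.0084, 0.1558]
ee_rot: [0.661, -3.071, -0.0]
ft_force: [0.1, -0.1, -1.3]
width: 0.0132
gripper_force: 78.4
time: 7.38
position: [0.605, -0.0083, 0.155]
ee_rot: [0.661, -3.071, -0.0]
ft_force: [0.7, -0.3, -1.3]
width: 0.0132
gripper_force: 78.4
[ 0.60497108 -0.00833839  0.15500049] [ 0.69514005 -0.30553691 -1.29834499]
[[286.8, 270.8], [286.5, 228.1], [286.5, 220.8], [286.5, 219.0], [286.4, 213.5]] [285.14672869 219.69182496]
```

View pics/near2.png

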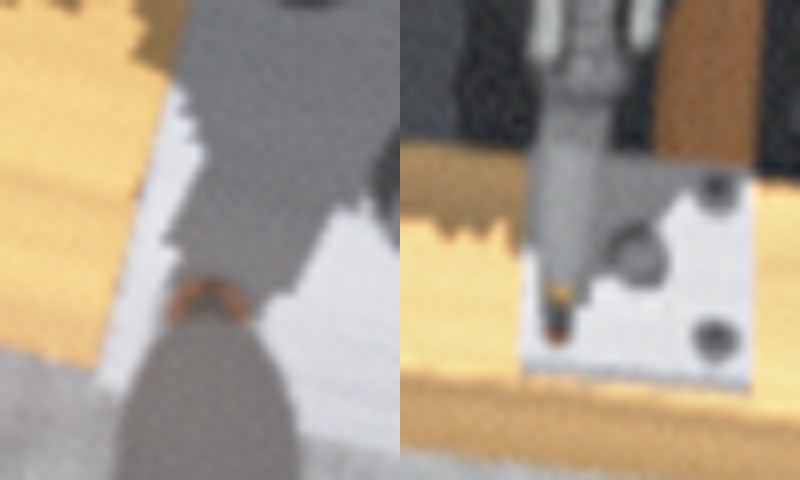

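The tip now overlaps the hole in both views, about 1–2 mm short on the base side. I'll shift about 1.5 mm in +x and go on in 1 mm steps, watching the force.

```bash
python3 -m handwheel '[[[-0.007,-0.003,0],0,1],[[-0.007,-0.003,0],0,1],[[-0.007,-0.003,0.0],0,1]]'; for i in 1; do python3 -m handwheel '[[[0,0,0.005],0,1],[[0,0,0.005],0,1]]';python3 -m handwheel '[[[0,0,0.005],0,1],[[0,0,0.005],0,1]]'; python3 -m handwheel '[[[0,0,0.005],0,1],[[0,0,0.005],0,1]]'; done | grep -E 'pos|ft'
python3 - <<'E'
from h import *
s=ctrl.read_state();p=s['position'];print(p,s['ft_force'],s['moment'])
m=viewer.camera_model('wrist');a=viewer.camera('wrist')
print([proj('wrist',[p[0],p[1],p[2]-d],m).round(1).tolist() for d in(.0907,.1097)],proj('wrist',[.606,-.009,.045],m))
cv2.imwrite('pics/n3.png',a)
# brown/dark-brown hue pixels near the hole
c=a[195:235,268:305];h=cv2.cvtColor(c,cv2.COLOR_BGR2HSV);k=(h[...,1]>90)&(h[...,2]<180)&(h[...,2]>40)
ys,xs=np.nonzero(k);print('brown',len(xs));print('\n'.join(''.join('#' if v else '.' for v in r) for r in k))
E
```

```text
time: 7.85
position: [0.6065, -0.0083, 0.155]
ee_rot: [0.661, -3.071, -0.0]
ft_force: [-0.1, -0.1, -2.5]
width: 0.0132
gripper_force: 78.4
position: [0.6064, -0.0083, 0.1538]
ft_force: [-1.5, -0.2, -2.5]
position: [0.6064, -0.0083, 0.1529]
ft_force: [-0.4, -0.2, -1.5]
position: [0.6064, -0.0083, 0.1518]
ft_force: [-0.2, 0.2, -2.1]
[ 0.60643173 -0.00831854  0.15184801] [-0.15928416  0.20118386 -2.1156348 ] [ 0.04986509 -0.00393234  0.00839364]
[[286.5, 228.1], [286.5, 219.0]] [285.87782906 219.46704994]
brown 2
.....................................
.....................................
.....................................
.....................................
.....................................
.....................................
.....................................
.....................................
.....................................
.....................................
.....................................
.....................................
.....................................
.....................................
.....................................
..............
[... 235 characters left out ...]
................
.....................................
.....................................
.....................................
.....................................
.....................................
.....................................
.....................................
.....................................
.....................................
.....................................
.....................................
.....................................
.....................................
.....................................
.....................................
.....................................
.....................................
.....................................
```

No contact yet at TCP z 0.1518. Continuing.

```bash
for i in 1; do python3 -m handwheel '[[[0,0,0.004],0,1],[[0,0,0.004],0,1],[[0,0,0.004],0,1]]';python3 -m handwheel '[[[0,0,0.004],0,1],[[0,0,0.004],0,1],[[0,0,0.004],0,1]]'; python3 -m handwheel '[[[0,0,0.004],0,1],[[0,0,0.004],0,1],[[0,0,0.004],0,1]]'; done | grep -E 'pos|ft'
```

```text
position: [0.6065, -0.0083, 0.1512]
ft_force: [0.1, 0.4, -0.9]
position: [0.6066, -0.0083, 0.1507]
ft_force: [-0.1, 0.4, 1.7]
position: [0.6066, -0.0083, 0.1498]
ft_force: [-0.5, 0.5, 2.4]
```

Contact at about z = 0.151, which fits wood if the pin is about 20 mm long. To confirm the pin is in the hole, I'll raise it slightly and nudge sideways.

```bash
(python3 -m handwheel '[[[0,0,-0.007],0,1],[[0,0,-0.007],0,1],[[0,0,-0.007],0,1]]'; python3 -m handwheel '[[[0,0.004,0],0,1],[[0,0.004,0],0,1],[[0,0.004,0],0,1]]';python3 -m handwheel '[[[0,0.004,0],0,1],[[0,0.004,0],0,1],[[0,0.004,0],0,1]]'; python3 -m handwheel '[[[0,0.003,0],0,1],[[0,0.003,0],0,1],[[0,0.003,0],0,1]]') | grep -E 'pos|ft'
```

```text
position: [0.6065, -0.0083, 0.1508]
ft_force: [0.0, -0.4, 0.3]
position: [0.6061, -0.0076, 0.1509]
ft_force: [0.1, -0.8, 0.2]
position: [0.6058, -0.0068, 0.151]
ft_force: [0.4, -0.4, 1.1]
position: [0.6056, -0.0063, 0.1509]
ft_force: [-0.3, -1.0, 0.3]
```

```bash
(python3 -m handwheel '[[[0,0.003,0],0,1],[[0,0.003,0],0,1],[[0,0.003,0],0,1]]'; python3 -m handwheel '[[[0,0.003,0],0,1],[[0,0.003,0],0,1],[[0,0.003,0],0,1]]') | grep -E 'pos|ft'
python3 - <<'E'
from h import *
print(ctrl.read_state()['moment'])
m=viewer.camera_model('wrist');a=viewer.camera('wrist');b=viewer.camera('scene')
A=cv2.resize(a[190:240,260:310],None,fx=8,fy=9.6,interpolation=cv2.INTER_CUBIC)
B=cv2.resize(b[265:295,310:340],None,fx=13,fy=16,interpolation=cv2.INTER_CUBIC)
cv2.imwrite('pics/near3.png',np.hstack([A,B]))
E
```

```text
position: [0.6054, -0.0059, 0.151]
ft_force: [1.2, -1.1, -0.2]
position: [0.6051, -0.0055, 0.151]
ft_force: [1.4, -3.1, -0.4]
[-1.63058241 -0.77845071 -0.07716373]
```

View pics/near3.png

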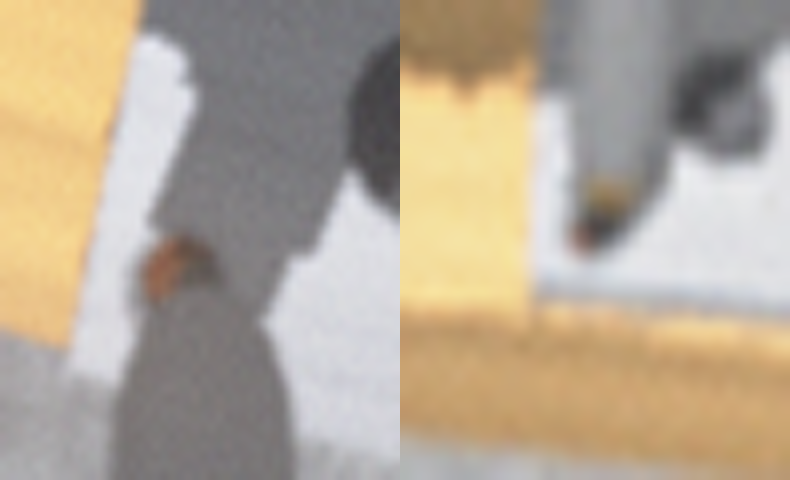

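Lateral force rose to 3.4 N with little vertical load, and the picture shows the pin against the hole's right wall with brown wood on the left. So the pin is in the hole. I'll re-centre and press in small steps.

```bash
(python3 -m handwheel '[[[-0.003,-0.009,0],0,1],[[-0.003,-0.009,0],0,1],[[-0.003,-0.009,0],0,1],[[-0.003,-0.009,0],0,1]]'; python3 -m handwheel '[[[0,0,0.005],0,1],[[0,0,0.005],0,1],[[0,0,0.01],0,1],[[0,0,0.01],0,1]]';python3 -m handwheel '[[[0,0,0.005],0,1],[[0,0,0.005],0,1],[[0,0,0.005],0,1]]';python3 -m handwheel '[[[0,0,0.004],0,1],[[0,0,0.004],0,1],[[0,0,0.004],0,1]]') | grep -E 'pos|ft'
```

```text
position: [0.6062, -0.0063, 0.1508]
ft_force: [-1.5, -1.1, 0.1]
position: [0.6065, -0.0065, 0.1493]
ft_force: [-1.5, 0.3, 3.0]
position: [0.6065, -0.0066, 0.1483]
ft_force: [-2.3, 0.6, 4.0]
position: [0.6066, -0.0066, 0.1477]
ft_force: [-1.5, 0.9, 5.9]
```

```bash
(python3 -m handwheel '[[[0.003,0,0.002],0,1],[[0.003,0,0.002],0,1],[[0.003,0,0.002],0,1]]'; python3 -m handwheel '[[[0,0,0.003],0,1],[[0,0,0.003],0,1],[[0,0,0.003],0,1]]';python3 -m handwheel '[[[0,0,0.002],0,1],[[0,0,0.002],0,1],[[0,0,0.002],0,1]]') | grep -E 'pos|ft'
```

```text
position: [0.6062, -0.0067, 0.1474]
ft_force: [-1.5, 1.1, 5.9]
position: [0.6063, -0.0067, 0.1471]
ft_force: [-1.3, 1.1, 5.9]
position: [0.6063, -0.0067, 0.1468]
ft_force: [-1.5, 1.3, 7.2]
```

```bash
(python3 -m handwheel '[[[0,0,0.003],0,1],[[0,0,0.003],0,1],[[0,0,0.003],0,1]]'; python3 -m handwheel '[[[0,0,0.002],0,1],[[0,0,0.002],0,1],[[0,0,0.002],0,1]]') | grep -E 'pos|ft'
```

```text
position: [0.6064, -0.0067, 0.1464]
ft_force: [-2.2, 1.0, 7.7]
position: [0.6064, -0.0067, 0.1461]
ft_force: [-2.2, 2.4, 9.1]
```

```bash
(python3 -m handwheel '[[[0,0,0.002],0,1],[[0,0,0.002],0,1],[[0,0,0.002],0,1]]') | grep -E 'pos|ft'
```

```text
position: [0.6064, -0.0068, 0.1459]
ft_force: [-2.3, 1.8, 9.5]
```

```bash
(python3 -m handwheel '[[[0,0,0.002],0,1],[[0,0,0.002],0,1],[[0,0,0.002],0,1]]') | grep -E 'pos|ft'
```

```text
position: [0.6065, -0.0068, 0.1456]
ft_force: [-2.5, 1.5, 8.7]
```

```bash
(python3 -m handwheel '[[[0,0,0.002],0,1],[[0,0,0.002],0,1],[[0,0,0.002],0,1]]') | grep -E 'pos|ft'
```

```text
position: [0.6065, -0.0067, 0.1453]
ft_force: [-2.9, 1.7, 9.4]
```

```bash
(python3 -m handwheel '[[[0,0,0.002],0,1],[[0,0,0.002],0,1],[[0,0,0.002],0,1]]') | grep -E 'pos|ft'
```

```text
position: [0.6065, -0.0067, 0.145]
ft_force: [-3.0, 3.2, 9.8]
```

```bash
(python3 -m handwheel '[[[0,0,0.002],0,1],[[0,0,0.002],0,1],[[0,0,0.002],0,1]]') | grep -E 'pos|ft'
```

```text
position: [0.6063, -0.0068, 0.1438]
ft_force: [-1.7, 2.7, 7.3]
```

The force fell and the tool jumped down 0.8 mm, which looks like the snap. I'll confirm it from the force–height curve while lifting: cocked, it read 4.0 at z 0.1483 and 5.9 at 0.1474.

```bash
(python3 -m handwheel '[[[0,0,0],0,1],[[0,0,0],0,1]]';python3 -m handwheel '[[[0,0,-0.004],0,1],[[0,0,-0.008],0,1],[[0,0,-0.008],0,1]]';python3 -m handwheel '[[[0,0,-0.006],0,1],[[0,0,-0.006],0,1],[[0,0,-0.006],0,1]]'; python3 -m handwheel '[[[0,0,-0.006],0,1],[[0,0,-0.006],0,1],[[0,0,-0.006],0,1]]';python3 -m handwheel '[[[0,0,-0.008],0,1],[[0,0,-0.008],0,1],[[0,0,-0.008],0,1]]';python3 -m handwheel '[[[0,0,-0.008],0,1],[[0,0,-0.008],0,1],[[0,0,-0.008],0,1]]') | grep -E 'pos|ft'
```

```text
position: [0.6064, -0.0068, 0.1439]
ft_force: [-1.4, 1.4, 7.3]
position: [0.6062, -0.0068, 0.1449]
ft_force: [-1.4, 1.1, 6.7]
position: [0.606, -0.0068, 0.1456]
ft_force: [-0.8, 1.3, 2.7]
position: [0.6058, -0.0068, 0.1465]
ft_force: [-0.3, 1.5, 1.8]
position: [0.6059, -0.0068, 0.1487]
ft_force: [-0.9, 1.4, 3.7]
position: [0.6058, -0.0069, 0.1498]
ft_force: [0.2, 1.1, 2.7]
```

Snap confirmed: at the same height the force is 6 N lower than when cocked, then it re-cocked on the original curve, so the punch did not slip in the grip. Lifting and carrying it back.

```bash
(python3 -m handwheel '[[[0,0,-0.05],0,1],[[0,0,-0.15],0,1],[[0,0,-0.35],0,1],[[0,0,-0.55],0,1],[[0,0,-0.55],0,1]]';python3 -m handwheel '[[[0.2,-0.156,0],0,1],[[0.4,-0.31,0],0,1],[[0.6,-0.47,0],0,1],[[0.8,-0.62,0],0,1],[[0.9,-0.7,0],0,1]]';python3 -m handwheel '[[[0.2,-0.16,0],0,1],[[0.3,-0.24,0],0,1],[[0.355,-0.28,0],0,1],[[0.355,-0.28,0],0,1],[[0.355,-0.28,0],0,1]]'; python3 -m handwheel '[[[0,0,0],0,1],[[0,0,0],0,1]]') | grep -E 'pos|ft|rot'
python3 - <<'E'
from h import *
s=ctrl.read_state();p=s['position'];R=Ro.from_rotvec(s['ee_rot']).as_matrix();print(s['time'],(R.T@(np.array([.4574,-.2887,.1257])-p)/.2).round(4))
m=viewer.camera_model('wrist');a=viewer.camera('wrist')
print([proj('wrist',[p[0],p[1],p[2]-d],m).round(1).tolist() for d in(.0907,.1107)],proj('wrist',[.457,-.289,.095],m))
A=cv2.resize(a[170:240,250:330],None,fx=8,fy=8,interpolation=cv2.INTER_CUBIC)
cv2.imwrite('pics/back.png',A)
E
```

```text
position: [0.607, -0.0072, 0.2658]
ee_rot: [-0.659, 3.064, -0.001]
ft_force: [0.3, -0.0, -2.1]
position: [0.4978, -0.2103, 0.2603]
ee_rot: [0.658, -3.072, -0.0]
ft_force: [0.8, -0.2, -1.5]
position: [0.458, -0.288, 0.2598]
ee_rot: [0.662, -3.071, -0.001]
ft_force: [-0.7, 0.3, -2.0]
position: [0.458, -0.2882, 0.2599]
ee_rot: [0.662, -3.071, -0.0]
ft_force: [0.1, -0.3, -2.8]
21.875 [ 0.0037 -0.0012  0.6711]
[[286.5, 228.1], [286.5, 218.6]] [285.9748852  197.59330836]
```

View pics/back.png

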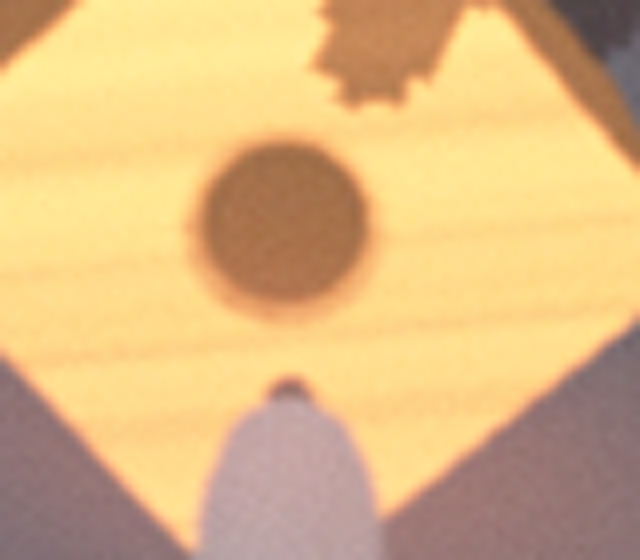

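The block hole is at (285,197.3), about 0.7 mm to one side of the barrel. I'll lower it over the original position in stages.

```bash
(python3 -m handwheel '[[[0.0037,-0.003,0],0,1],[[0.0037,-0.003,0.15],0,1],[[0.0037,-0.003,0.3],0,1],[[0.0037,-0.003,0.35],0,1],[[0.0037,-0.003,0.35],0,1]]';python3 -m handwheel '[[[0,0,0.01],0,1],[[0,0,0.02],0,1],[[0,0,0.03],0,1],[[0,0,0.03],0,1]]';python3 -m handwheel '[[[0,0,0.015],0,1],[[0,0,0.03],0,1],[[0,0,0.03],0,1]]') | grep -E 'pos|ft'
```

```text
position: [0.4571, -0.2897, 0.1901]
ft_force: [0.1, 0.2, -1.2]
position: [0.4572, -0.2895, 0.1839]
ft_force: [-0.0, -1.2, -2.1]
position: [0.4571, -0.2895, 0.1775]
ft_force: [-0.5, -0.1, -1.6]
```

```bash
(python3 -m handwheel '[[[0,0,0.05],0,1],[[0,0,0.1],0,1],[[0,0,0.15],0,1],[[0,0,0.15],0,1]]';python3 -m handwheel '[[[0,0,0.04],0,1],[[0,0,0.08],0,1],[[0,0,0.095],0,1],[[0,0,0.095],0,1],[[0,0,0.095],0,1]]') | grep -E 'pos|ft'
```

```text
position: [0.4566, -0.2893, 0.1465]
ft_force: [0.6, 1.4, -1.8]
position: [0.4573, -0.2897, 0.1293]
ft_force: [-0.3, -0.6, -1.1]
```

```bash
(python3 -m handwheel '[[[0,0,0.007],0,1],[[0,0,0.007],0,1],[[0,0,0.007],0,1]]';python3 -m handwheel '[[[0,0,0.006],0,1],[[0,0,0.006],0,1],[[0,0,0.006],0,1]]';python3 -m handwheel '[[[0,0,0.004],0,1],[[0,0,0.004],0,1],[[0,0,0.004],0,1]]') | grep -E 'pos|ft'
```

```text
position: [0.4572, -0.2896, 0.1276]
ft_force: [-0.3, -0.0, -1.7]
position: [0.4572, -0.2896, 0.1264]
ft_force: [0.4, -0.0, -2.0]
position: [0.4573, -0.2896, 0.1258]
ft_force: [-0.1, 0.3, -0.2]
```

```bash
(python3 -m handwheel '[[[0,0,0.002],0,1],[[0,0,0.002],0,1],[[0,0,0.002],0,0.8],[[0,0,0.002],0,0.7],[[0,0,0.002],0,0.5]]' 20;python3 -m handwheel '[[[0,0,0],0,0.2],[[0,0,0],0,0],[[0,0,0],0,0],[[0,0,0],0,0]]';python3 -m handwheel '[[[0,0,-0.05],0,0],[[0,0,-0.2],0,0],[[0,0,-0.4],0,0],[[0,0,-0.62],0,0],[[0,0,-0.62],0,0]]') | grep -E 'pos|ft|wid'
python3 - <<'E'
from h import *
m=viewer.camera_model('wrist');a=viewer.camera('wrist');b=viewer.camera('top');b0=cv2.imread('pics/top.png');c=viewer.camera('scene');c0=cv2.imread('pics/scene.png')
print(proj('wrist',[.457,-.289,.152],m),ctrl.read_state()['time'])
f=lambda i,x,y,w,h:cv2.resize(i[y:y+h,x:x+w],(266,300),interpolation=cv2.INTER_CUBIC)
cv2.imwrite('pics/end.png',np.hstack([f(a,250,160,70,79),f(c,182,155,62,70),f(c0,182,155,62,70)]))
# compare rendered punch region and bystanders with the start pictures
for n,u,v,r in(('scene punch',c,c0,(195,160,40,40)),('hammer top',b,b0,(200,205,50,125)),('carton top',b,b0,(330,140,45,52)),('jar scene',c,c0,(138,195,40,45))):
    x,y,w,h=r;print(n,cv2.absdiff(u[y:y+h,x:x+w],v[y:y+h,x:x+w]).mean().round(2))
E
```

```text
position: [0.4572, -0.2896, 0.125]
ft_force: [0.7, 0.3, 0.1]
width: 0.0422
position: [0.4572, -0.2896, 0.1252]
ft_force: [-0.3, 0.2, 0.4]
width: 0.0854
position: [0.4584, -0.2904, 0.2546]
ft_force: [0.8, -0.9, -0.1]
width: 0.0853
[289.88314302 220.7184913 ] 27.575
scene punch 7.78
hammer top 45.19
carton top 44.12
jar scene 3.1
```

The view budget is spent, so I check numerically: template-match the punch from the first wrist picture against the new one.

Run:
```python
from h import *
a=viewer.camera('wrist');c=viewer.camera('scene');w=cv2.imread('pics/w1.png');c0=cv2.imread('pics/scene.png')
for n,i,t,(x,y,W,H) in(('punch wrist',a,w,(270,188,36,46)),('block wrist',a,w,(225,150,125,100)),('punch scene',c,c0,(205,162,18,30)),('hammer scene',c,c0,(328,180,44,60)),('carton scene',c,c0,(165,240,46,55)),('jar scene',c,c0,(138,195,40,45))):
    r=cv2.matchTemplate(i,t[y:y+H,x:x+W],cv2.TM_CCOEFF_NORMED);_,v,_,l=cv2.minMaxLoc(r);print(n,round(v,3),(l[0]-x,l[1]-y))
```

```text
punch wrist 0.964 (-1, -1)
block wrist 0.994 (-1, 0)
punch scene 0.979 (0, 0)
hammer scene 0.942 (0, 0)
carton scene 0.995 (0, 0)
jar scene 0.995 (0, 0)
```

The punch is home and the bystanders have not moved.

```bash
python3 -c "
from bench import ctrl
print(ctrl.finish_job())"
```

```text
the job is handed in; nothing more can be done
None
```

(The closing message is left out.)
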